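Lay out drain pipe pieces by height

TASK

Get the cut drain parts ready for fitting: stand the four loose pieces of white pipe on the four black spots of the wooden board, one centred on each spot and the same way up as now, in order of height, with the tallest on the spot next to the U-shaped trap and the shortest at the other end by the brass valve. Leave the soap bottle standing where it is.

Things in the scene. Friction and masses are not known exactly. Their poses are not given: they have to be found in the camera images.
- coupling: wide white pipe coupling, an open plain ring: outside 56 mm across, bore 46 mm, 40 mm high, the shortest piece, about 50 g. Its origin is the centre of its underside, z along the pipe, upward at the start. It stands upright on the cardboard sheet (top 3 mm above the work surface), and can be gripped across its outside, from above
- short_pipe: plain narrow piece of white pipe: outside 42 mm across, bore 34 mm, 55 mm high, the second shortest, about 50 g. Its origin is the centre of its underside, z along the pipe, upward at the start. It stands upright on the cardboard sheet (top 3 mm above the work surface), and can be gripped across its outside, from above
- collar_pipe: piece of white pipe with a wider collar at its foot: 70 mm high overall, the second tallest; the lowest 26 mm are 54 mm across, the rest 42 mm across; about 80 g. Its origin is the centre of its underside, z along the pipe, upward at the start. It stands upright on the cardboard sheet (top 3 mm above the work surface), and can be gripped across its outside, from above
- long_pipe: plain long piece of white pipe: outside 48 mm across, bore 40 mm, 85 mm high, the tallest, about 90 g. Its origin is the centre of its underside, z along the pipe, upward at the start. It stands upright on the cardboard sheet (top 3 mm above the work surface), and can be gripped across its outside, from above
- spot_a: flat black round spot, 76 mm across, an end one of the four in a straight row on the wooden board, 95 mm from one spot's centre to the next. It is fixed and flat (no rim). Origin: its centre on the board's top, 15 mm above the work surface; its x axis points across the row (away from the robot), its y axis along the row, from spot_a towards spot_d
- spot_b: flat black round spot, 76 mm across, the one next to spot_a of the four in a straight row on the wooden board, 95 mm from one spot's centre to the next. It is fixed and flat (no rim). Origin: its centre on the board's top, 15 mm above the work surface; its x axis points across the row (away from the robot), its y axis along the row, from spot_a towards spot_d
- spot_c: flat black round spot, 76 mm across, the one next to spot_d of the four in a straight row on the wooden board, 95 mm from one spot's centre to the next. It is fixed and flat (no rim). Origin: its centre on the board's top, 15 mm above the work surface; its x axis points across the row (away from the robot), its y axis along the row, from spot_a towards spot_d
- spot_d: flat black round spot, 76 mm across, the other end one of the four in a straight row on the wooden board, 95 mm from one spot's centre to the next. It is fixed and flat (no rim). Origin: its centre on the board's top, 15 mm above the work surface; its x axis points across the row (away from the robot), its y axis along the row, from spot_a towards spot_d
- trap: U-shaped white drain trap with two grey nuts, fixed on the board in line with the row, 85 mm beyond the centre of one end spot (either spot_a or spot_d; the brass valve is as far beyond the other end). About 110 mm across the row, 46 mm along it, 70 mm high. Origin: its foot, on the board's top
- soap: green pump soap bottle with a white paper band and black pump, 64 mm across, 191 mm tall, standing loose on the cardboard sheet to the robot's left of the board. Origin: centre of its underside. Leave it alone
Not all that is in view belongs to the job. Leave any red look-alike of the coupling alone.

How it is judged:
At the end, for the whole second after the job is handed in: Each of the four pieces stands upright (within 7 degrees, same way up as at the start) on the board, at rest, its centre within 12 mm of the centre of its spot: long_pipe on the spot nearest the trap, then collar_pipe, short_pipe, and coupling on the spot farthest from the trap (angle between each of long_pipe, collar_pipe, short_pipe, coupling's own z axis and vertical below 0.12 rad and z of long_pipe in the frame of spot_b between -0.005 and 0.006 m and linear speed of each of long_pipe, collar_pipe, short_pipe, coupling below 0.02 m/s and angular speed of each of long_pipe, collar_pipe, short_pipe, coupling below 0.2 rad/s and z of collar_pipe in the frame of spot_b between -0.005 and 0.006 m and z of short_pipe in the frame of spot_b between -0.005 and 0.006 m and z of coupling in the frame of spot_b between -0.005 and 0.006 m and ((horizontal distance between trap and spot_a below 0.15 m and horizontal distance between long_pipe and spot_a below 0.012 m and horizontal distance between collar_pipe and spot_b below 0.012 m and horizontal distance between short_pipe and spot_c below 0.012 m and horizontal distance between coupling and spot_d below 0.012 m) or (horizontal distance between trap and spot_d below 0.15 m and horizontal distance between long_pipe and spot_d below 0.012 m and horizontal distance between collar_pipe and spot_c below 0.012 m and horizontal distance between short_pipe and spot_b below 0.012 m and horizontal distance between coupling and spot_a below 0.012 m))); the robot touches nothing.
It fails at once if the soap bottle is knocked over or pushed more than 30 mm (angle between soap's own z axis and vertical above 0.5 rad or distance of soap from where it was at the start of the episode above 0.03 m).
It also fails if it takes over 96 s, if anything falls off the work surface, if the arm or the gripper's body presses on something with over 40 N, if the wrist force passes 120 N, or if a joint passes its speed limit or range.

ROBOT

A 7-joint arm with a two-finger parallel gripper is mounted at the origin on the work surface. World frame = base frame: x ahead of the robot, y to its left, z up, the work surface at z = 0. Lengths are in m, angles in rad, forces in N, time in s.
With the tool pointing down it reaches from about 0.425 to 0.95 m from the base axis. Payload 16.7 kg.
Tool frame: the origin (TCP) lies between the finger pads; the fingertips stand 11 mm ahead of it and the grasp point (between the pads) lies 8 mm behind it (bot.finger_overhang is the distance from the TCP to the fingertips, in m); z points along the fingers, y is the line along which they close (so a half turn about z gives the same grasp; the last joint's range is limited). The gripper opens to 94 mm and grips with 3 to 60 N. Pads are 16 mm wide; open, the fingers measure 119 mm over their backs; the gripper's body (75 mm by 177 mm) begins 78 mm behind the grasp point.
Start: joints at [-0.149, 0.426, 0.074, 1.606, -0.034, 1.111, -0.067], TCP at [0.675, -0, 0.216] pointing down, gripper open.
Joint ranges: [-2.85, 2.85], [-0.5, 2.14], [-1.23, 1.37], [0.21, 2.46], [-1.02, 4.16], [0.16, 2.05], [-2.73, 2.73]. Speed limits (rad/s): [1.89, 1.89, 2.39, 2.39, 3.01, 3.01, 3.01].

INTERFACE

Orientations are given as a unit quaternion [w, x, y, z].
In Python, from plant import get_obs, eyes, bot gives the robot as it stands.
- The arm moves only by the tool jog_arm, never from a script. Its argument "deltas" is one flat list of numbers, 6 for each row, row after row: the shift along the world's x, y, z in m, then the turn, a rotation vector about the world's x, y, z in degrees. A call has 1 to 8 rows; each row shifts and turns the commanded pose from where the row before left it; what a row does not reach is not made up. A row lasts 1/8 s, in which the tool goes at most 62.5 mm and 10.7 degrees, less where a joint would pass 70% of its speed; a pose out of reach is approached as far as the arm can. A call is refused whole if a number of a shift passes 0.0625 or a number of a turn 10.7, either way. A call with a gripper value outside its range is refused whole. "gripper" is the closure in counts, from 0 (fully open) to 255 (shut), set as the call begins (left out, the last holds). The fingers move at their own pace and stop on an object; "squeeze" is the grip in N (left out, the last holds). Time passes only in rows, so rows that do not move let the fingers close. It gives the time, the measured TCP pose, the force, the opening and the grip force at its end, in the units of the state.
- get_obs(): the state, without advancing time (a new reading comes with each control period).
- eyes.read_camera(name): name is "scene" or "side" or "wrist"; returns the picture (400x640x3 uint8, blue, green, red); there is no depth.
- eyes.get_calibration(name): a dict with "intrinsics" (3x3 intrinsics, pixels), "k1" (the pictures are not rectified: a ray, as slopes to the right and down, at radius r is drawn at 1 + k1 r^2 times it, then the intrinsics apply), "rvec" (rotation vector, rad) and "tvec" (3), from world to camera coordinates, as OpenCV has them. Camera axes: x right, y down, z forward; pixel columns grow to the right and rows downward; lengths in m; the calibration is good to about 2 mm. A picture is of the moment at which its call begins: read the wrist's pose just before it. get_calibration takes no time and is no camera call; for the wrist camera it gives the pose at the moment of the call.
- bot.job_done(): hands the job in; it is judged then, once.
Trained networks look in the newest picture that a camera, given by its name, has taken for a name from the list of things; names that differ only in an ending like _2 or _b are one class to them, and where a whole thing is asked for, a point or a joint stands for the part that bears it (a point fixed in the world has none). Each returns a list of dicts, best first, with "score" (0 to 1); they miss things now and then, are a little off and sometimes report something else, mostly with a low value. They report only what shows in the picture. A call takes as long as a camera call. They do not tell look-alikes from the thing itself.
- eyes.look_for(camera, label): "point" ([column, row] in pixels, amid what is visible of it).
- eyes.mark_of(camera, label): "point" ([column, row] in pixels: a listed point, or the origin of a listed thing).
The state is a dict: "clock": time; "joint_positions": joint angles; "qvel": joint speeds; "tau": joint torques, N m; "tcp_pos": TCP position; "tcp_rot": TCP orientation; "wrist_force": force on the tool from outside, world axes, zero at the start; "wrist_torque": the same for the moment, N m; "finger_gap": finger opening in m; "grip_force": force on a finger pad.
Only numpy, scipy, OpenCV 4.12 (cv2) and the standard library are available. Lean on these libraries where they do the work, as an engineer would, in place of code of your own. Each camera call takes 0.05 s, during which the arm holds its last target. There are 200 camera calls.

## Working session

There is one attempt and no reset: what is moved stays moved. The work goes in short steps, Python scripts to look and compute and a tool call to move; the robot and the scene stay as the last step left them, time stands still between calls to the robot, and variables do not carry over. Pictures are saved under pics/ and viewed, at most 14 in all, crops included, and the job is handed in when it is done.

Besides the shell and the picture viewer there is one more tool, called after "Request:" as name(argument=value, ...) on one line, values as JSON. jog_arm: Moves the arm, as the interface text tells. Its arguments: {"type":"object","properties":{"deltas":{"type":"array","items":{"type":"number"}},"gripper":{"type":"number"},"squeeze":{"type":"number"}},"required":["deltas"]}

```bash
mkdir -p pics
cat > h.py <<'E'
import numpy as np, cv2
from plant import get_obs, eyes, bot
def ray(cam,pts,cal=None):
    c=cal or eyes.get_calibration(cam); K=np.array(c["intrinsics"],float);R=cv2.Rodrigues(np.array(c["rvec"],float))[0];t=np.array(c["tvec"],float).ravel()
    p=cv2.undistortPoints(np.array(pts,float).reshape(-1,1,2),K,np.array([c["k1"],0,0,0.]))[:,0]
    d=np.c_[p,np.ones(len(p))]@R; return -R.T@t,d
def onz(cam,pts,z,cal=None):
    o,d=ray(cam,pts,cal); z=np.broadcast_to(z,len(d)); return o+d*((z-o[2])/d[:,2])[:,None]
def proj(cam,P,cal=None):
    c=cal or eyes.get_calibration(cam)
    return cv2.projectPoints(np.array(P,float).reshape(-1,1,3),np.array(c["rvec"],float),np.array(c["tvec"],float),np.array(c["intrinsics"],float),np.array([c["k1"],0,0,0.]))[0][:,0]
E
python3 - <<'E'
from h import *
for c in("scene","side"):
    im=eyes.read_camera(c); cv2.imwrite(f"pics/{c}0.png",im)
    for n,z in dict(coupling=.003,short_pipe=.003,collar_pipe=.003,long_pipe=.003,spot_a=.015,trap=.015,soap=.003).items():
        for r in eyes.mark_of(c,n)[:5]:
            print(c,n,round(r["score"],2),np.round(r["point"]),np.round(onz(c,[r["point"]],z)[0],3))
print(get_obs())
E
```

```text
scene coupling 0.66 [286. 208.] [ 0.498 -0.001  0.003]
scene coupling 0.64 [323. 186.] [0.442 0.109 0.003]
scene coupling 0.63 [414. 199.] [0.566 0.304 0.003]
scene short_pipe 0.6 [181. 216.] [ 0.45  -0.246  0.003]
scene collar_pipe 0.86 [382. 177.] [0.454 0.268 0.003]
scene long_pipe 0.9 [245. 204.] [ 0.453 -0.095  0.003]
scene long_pipe 0.6 [183. 261.] [ 0.603 -0.249  0.003]
scene spot_a 0.75 [229. 252.] [ 0.618 -0.153  0.015]
scene spot_a 0.73 [314. 238.] [0.636 0.03  0.015]
scene spot_a 0.67 [269. 246.] [ 0.628 -0.07   0.015]
scene spot_a 0.57 [357. 228.] [0.635 0.13  0.015]
scene trap 0.79 [184. 260.] [ 0.613 -0.245  0.015]
scene trap 0.22 [228. 255.] [ 0.627 -0.155  0.015]
scene soap 0.91 [459. 199.] [0.602 0.407 0.003]
scene soap 0.71 [272. 243.] [ 0.609 -0.06   0.003]
side coupling 0.95 [331. 204.] [0.513 0.005 0.003]
side coupling 0.65 [252. 265.] [0.573 0.303 0.003]
side coupling 0.58 [330. 234.] [0.459 0.117 0.003]
side short_pipe 0.73 [384. 168.] [ 0.449 -0.248  0.003]
side short_pipe 0.41 [308. 174.] [ 0.65  -0.097  0.003]
side collar_pipe 0.57 [297. 274.] [0.463 0.275 0
[... 470 characters left out ...]
794,  0.07391056,  1.606021  , -0.03409559,
        1.11081158, -0.06710696]), 'qvel': array([ 6.66821147e-05,  7.63935716e-04,  1.44415016e-03, -6.32736220e-04,
        1.11604927e-03,  3.77517102e-04, -1.42171895e-03]), 'tau': array([ 1.36716677e-03, -9.35442209e+01,  3.66217956e+00, -4.54531324e+01,
       -4.93144593e-02,  1.30050161e-02, -3.03109141e-05]), 'tcp_pos': array([ 6.74947511e-01, -5.08430067e-05,  2.16459204e-01]), 'tcp_rot': array([-3.48444138e-05,  7.07144381e-01,  7.07069178e-01, -2.19284446e-05]), 'wrist_force': array([-0.46664407, -0.59336824,  0.17279769]), 'wrist_torque': array([0.06900322, 0.01877397, 0.02147626]), 'grip_force': 0.0, 'finger_gap': 0.09369758051294856}
```

Run:
```python
import cv2
a=cv2.imread("pics/scene0.png")[120:320,120:500];b=cv2.imread("pics/side0.png")[90:320,180:440]
cv2.imwrite("pics/s1.png",cv2.resize(a,None,fx=2.1,fy=2.1,interpolation=cv2.INTER_CUBIC));cv2.imwrite("pics/s2.png",cv2.resize(b,None,fx=2.6,fy=2.6,interpolation=cv2.INTER_CUBIC))
```

```text
(no output)
```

View pics/s1.png

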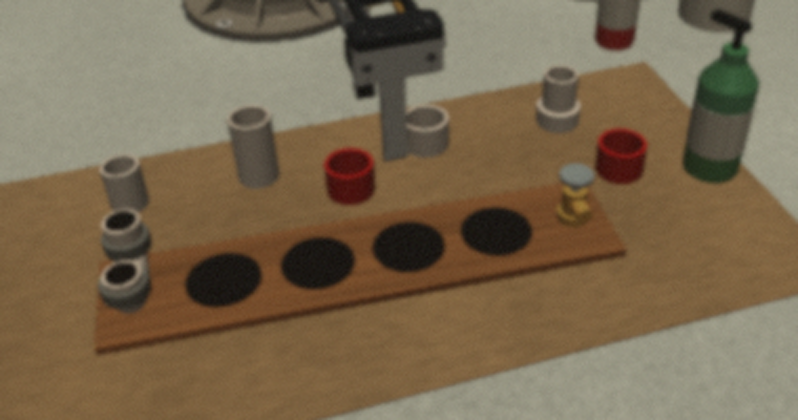

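View pics/s2.png

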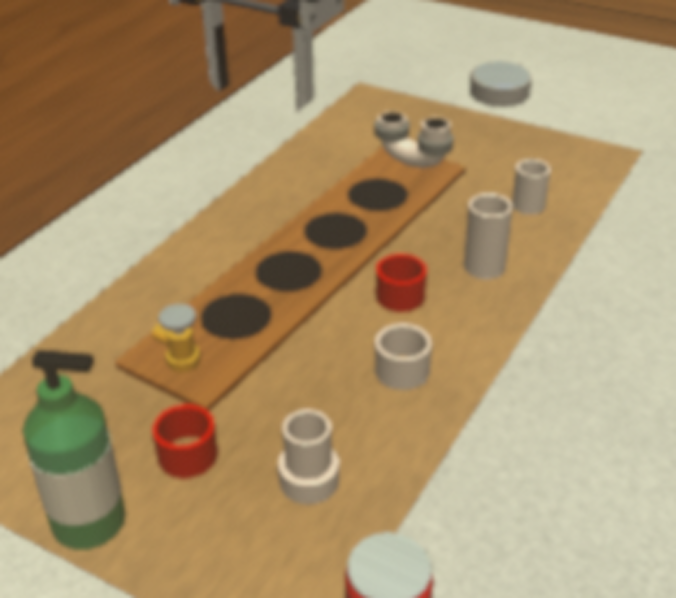

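Trap is at the right end (scene px ~(180,258)) and the brass valve at the left end. There are three coupling look-alikes: scene (286,208) red, (414,199) red and (323,184) white. The white one is the job's coupling, and the s1 crop at (428,130) confirms it. Next I'll refine the spots and pipes.

Run:
```python
from h import *
from scipy.optimize import least_squares
for c in("scene","side"):
    im=cv2.imread(f"pics/{c}0.png"); m=(im.max(2)<75).astype(np.uint8)
    n,l,s,ct=cv2.connectedComponentsWithStats(m)
    for i in range(1,n):
        if s[i,4]<250: continue
        P=cv2.findContours((l==i).astype(np.uint8),cv2.RETR_EXTERNAL,cv2.CHAIN_APPROX_NONE)[0][0][:,0]
        W=onz(c,P,.015)[:,:2]
        r=least_squares(lambda q:np.hypot(*(W-q[:2]).T)-q[2],[*W.mean(0),.038],loss="soft_l1",f_scale=.002).x
        print(c,ct[i].round(),s[i,4],r.round(4))
# triangulate
def tri(a,b):
    o1,d1=ray("scene",[a]);o2,d2=ray("side",[b]);d1=d1[0];d2=d2[0]
    k=np.linalg.lstsq(np.c_[d1,-d2],o2-o1,rcond=None)[0];return (o1+k[0]*d1+o2+k[1]*d2)/2
H=dict(coupling=.04,short_pipe=.055,collar_pipe=.07,long_pipe=.085)
G=dict(coupling=(.455,.115),short_pipe=(.45,-.247),collar_pipe=(.458,.272),long_pipe=(.45,-.105))
pa={}
for n in H:
    pp=[max(eyes.look_for(c,n),key=lambda r:-np.hypot(*(np.array(r["point"])-proj(c,[[*G[n],.003+H[n]/2]])[0])))["point"] if eyes.look_for(c,n) else None for c in("scene","side")]
    print(n,pp,[onz(c,[p],.003+H[n]/2)[0].round(4) for c,p in zip(("scene","side"),pp) if p is not None])
cv2.imwrite("pics/w0.png",eyes.read_camera("wrist"))
```

```text
scene [57. 35.] 7631 [-1.1451 -0.856   0.5967]
scene [410.  54.] 36692 [-0.4382  0.5205  0.8057]
scene [459. 183.] 705 [1.064 1.308 1.023]
scene [356. 230.] 622 [0.6378 0.1254 0.0368]
scene [314. 237.] 657 [0.6316 0.0308 0.037 ]
scene [271. 245.] 686 [ 0.6251 -0.064   0.0368]
scene [226. 253.] 732 [ 0.6187 -0.1589  0.037 ]
scene [ 44. 299.] 529 [ 0.6174 -0.507   0.0387]
scene [601. 360.] 2441 [0.6677 0.2337 0.4309]
side [536. 120.] 6436 [-7.362  -1.3666  7.4715]
side [630.  69.] 276 [-5667.034    147.4865  5668.7216]
side [280.  81.] 618 [ 1.1944 -0.8531  0.1843]
side [592. 191.] 4222 [-0.113  -0.4159  0.1523]
side [270. 211.] 297 [0.6392 0.1263 0.032 ]
coupling [[323.4, 182.8], [330.0, 228.0]] [array([0.4561, 0.1058, 0.023 ]), array([0.4593, 0.1159, 0.023 ])]
short_pipe [[181.4, 206.8], [385.4, 161.7]] [array([ 0.4512, -0.2387,  0.0305]), array([ 0.4464, -0.2437,  0.0305])]
collar_pipe [[386.6, 170.0], [296.4, 266.3]] [array([0.4747, 0.2686, 0.038 ]), array([0.4589, 0.2818, 0.038 ])]
long_pipe [[241.3, 189.7], [370.1, 177.9]] [array([ 0.4499, -0.0969,  0.0455]), array([ 0.4463, -0.1144,  0.0455])]
```

View pics/w0.png

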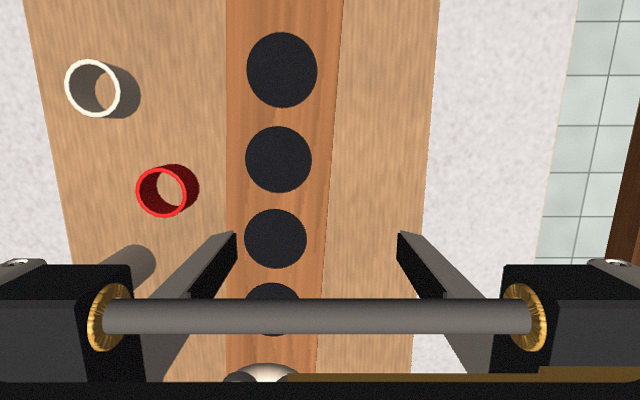

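Wrist view: white coupling rim at px (92,88) and a red one at (165,190). The spots are in a row at column ~280. Next I'll move to see the short and long pipes.

Request:
jog_arm(deltas=[-0.02,-0.041,0.01,0,0,0,-0.02,-0.041,0.01,0,0,0,-0.02,-0.041,0.01,0,0,0,-0.02,-0.041,0.01,0,0,0,-0.02,-0.041,0.01,0,0,0,-0.02,-0.041,0.01,0,0,0,-0.02,-0.041,0.01,0,0,0,-0.02,-0.041,0.01,0,0,0], gripper=0)

```text
clock: 2.65
tcp_pos: [0.5142, -0.3293, 0.297]
tcp_rot: [0.0, 0.707, 0.707, 0.0]
wrist_force: [-0.3, -0.2, -0.2]
finger_gap: 0.0938
grip_force: 0.0
```

Request:
jog_arm(deltas=[0,0,0,0,0,0,0,0,0,0,0,0])

```text
clock: 2.9
tcp_pos: [0.5152, -0.3274, 0.2963]
tcp_rot: [-0.0, 0.707, 0.707, 0.0]
wrist_force: [0.7, -0.2, -0.5]
finger_gap: 0.0942
grip_force: 0.0
```

```bash
cat >> h.py <<'E'
from scipy.optimize import least_squares
def rims(name,guess,rad,z,show=True):
    cal=eyes.get_calibration("wrist"); im=eyes.read_camera("wrist"); cv2.imwrite(f"pics/{name}.png",im)
    hsv=cv2.cvtColor(im,cv2.COLOR_BGR2HSV); out=im.copy(); th=np.linspace(0,2*np.pi,120,endpoint=False)
    # edge search along the outward normals: sample V-minus-S profile across radius
    f=cv2.GaussianBlur(hsv[...,2].astype(np.float32)-1.0*hsv[...,1],(3,3),0)
    for g,r,h in zip(guess,rad,z):
        c=np.array(g,float)
        def score(c):
            s=[]
            for rr in (r-.0016,r+.002):
                p=proj("wrist",np.c_[c[0]+rr*np.cos(th),c[1]+rr*np.sin(th),np.full(120,h)],cal).astype(np.float32)
                s.append(cv2.remap(f,p[:,:1].copy(),p[:,1:].copy(),cv2.INTER_LINEAR,borderMode=cv2.BORDER_REPLICATE)[:,0])
            return np.mean(np.clip(s[0]-s[1],-20,120))
        for step,n in((.003,9),(.0005,7)):
            cand=[c+[i*step,j*step] for i in range(-n,n+1) for j in range(-n,n+1)]
            v=[score(q) for q in cand]; c=cand[int(np.argmax(v))]
        print("rim",c.round(4),"score",round(max(v),1))
        p=proj("wrist",np.c_[c[0]+r*np.cos(th),c[1]+r*np.sin(th),np.full(120,h)],cal)
        cv2.polylines(out,[p.round().astype(np.int32)],True,(0,255,0),1)
    cv2.imwrite(f"pics/{name}.png",out); print(get_obs()["tcp_pos"].round(4),get_obs()["clock"])
E
python3 - <<'E'
from h import *
rims("w1",[(.452,-.245),(.45,-.105)],[.021,.024],[.058,.088])
E
```

```text
rim [ 0.451  -0.2425] score 119.5
rim [ 0.424 -0.11 ] score 3.7
[ 0.5155 -0.3269  0.2962] 2.95
```

View pics/w1.png

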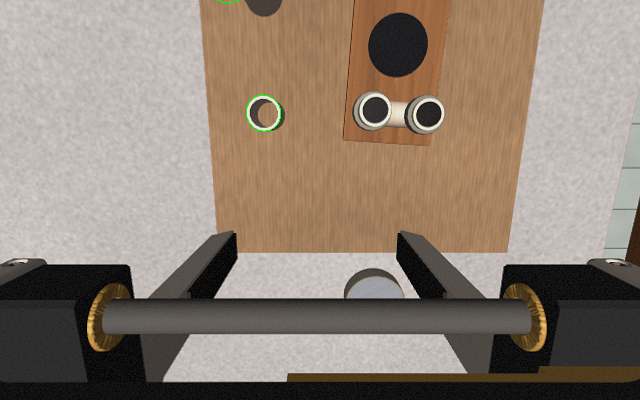

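Short pipe's rim fits at px (264,113). The trap nuts are at (375,110) and (426,113). The long pipe is only just out of view at the top. I'll pick up the short pipe first.

Request:
jog_arm(deltas=[-0.0214,0.0283,-0.03,0,0,0,-0.0214,0.0283,-0.03,0,0,0,-0.0214,0.0283,-0.03,0,0,0,0,0,-0.04,0,0,0,0,0,-0.04,0,0,0,0,0,-0.04,0,0,0,0,0,-0.03,0,0,0,0,0,-0.021,0,0,0])

```text
clock: 3.95
tcp_pos: [0.4508, -0.2415, 0.0338]
tcp_rot: [-0.001, 0.706, 0.708, -0.0]
wrist_force: [0.4, -0.0, 0.7]
finger_gap: 0.0942
grip_force: 0.0
```

Request:
jog_arm(deltas=[0,0,0,0,0,0,0,0,0,0,0,0,0,0,0,0,0,0,0,0,0,0,0,0,0,0,0,0,0,0], gripper=255, squeeze=12)

```text
clock: 4.58
tcp_pos: [0.451, -0.2432, 0.0358]
tcp_rot: [0.0, 0.707, 0.707, 0.0]
wrist_force: [0.2, -0.3, 0.5]
finger_gap: 0.0476
grip_force: 0.0
```

Request:
jog_arm(deltas=[0,0,0,0,0,0,0,0,0,0,0,0,0,0,0,0,0,0,0,0,0.02,0,0,0,0,0,0.05,0,0,0,0,0,0.06,0,0,0,0.01,0.02,0.02,0,0,0])

```text
clock: 5.45
tcp_pos: [0.4614, -0.2246, 0.1888]
tcp_rot: [0.002, 0.708, 0.706, 0.001]
wrist_force: [0.9, 0.2, -0.9]
finger_gap: 0.0417
grip_force: 12.0
```

Request:
jog_arm(deltas=[0.025,0.04,0,0,0,0,0.03,0.045,0,0,0,0,0.03,0.045,0,0,0,0,0.03,0.045,0,0,0,0,0.03,0.045,0,0,0,0,0.025,0.034,0,0,0,0,0,0,0,0,0,0,0,0,0,0,0,0])

```text
clock: 6.45
tcp_pos: [0.6303, 0.0303, 0.185]
tcp_rot: [-0.0, 0.707, 0.707, -0.0]
wrist_force: [0.0, -0.2, 0.2]
finger_gap: 0.0415
grip_force: 12.0
```

Request:
jog_arm(deltas=[0.001,0,-0.04,0,0,0,0,0,-0.04,0,0,0,0,0,-0.03,0,0,0,0,0,-0.018,0,0,0,0,0,-0.006,0,0,0,0,0,-0.003,0,0,0,0,0,0,0,0,0,0,0,0,0,0,0])

```text
clock: 7.45
tcp_pos: [0.6322, 0.0309, 0.0492]
tcp_rot: [0.0, 0.707, 0.707, 0.0]
wrist_force: [0.0, 2.0, -0.6]
finger_gap: 0.0415
grip_force: 12.0
```

Request:
jog_arm(deltas=[0,0,0,0,0,0,0,0,0,0,0,0,0,0,0,0,0,0,0,0,0,0,0,0], gripper=0)

```text
clock: 7.95
tcp_pos: [0.6317, 0.0309, 0.0485]
tcp_rot: [-0.0, 0.707, 0.707, -0.0]
wrist_force: [-0.6, -0.7, 0.5]
finger_gap: 0.0781
grip_force: 0.0
```

Request:
jog_arm(deltas=[0,0,0.02,0,0,0,0,0,0.05,0,0,0,0,0,0.06,0,0,0,-0.025,-0.03,0.03,0,0,0,-0.03,-0.04,0.03,0,0,0,-0.03,-0.045,0.03,0,0,0,-0.03,-0.04,0.03,0,0,0,-0.03,-0.035,0,0,0,0])

```text
clock: 8.95
tcp_pos: [0.4864, -0.1609, 0.3022]
tcp_rot: [0.002, 0.707, 0.707, 0.002]
wrist_force: [0.5, 0.3, -0.7]
finger_gap: 0.0943
grip_force: 0.0
```

Request:
jog_arm(deltas=[0,0,0,0,0,0,0,0,0,0,0,0])

```text
clock: 9.2
tcp_pos: [0.487, -0.1587, 0.2994]
tcp_rot: [0.0, 0.707, 0.707, 0.001]
wrist_force: [0.4, 0.2, -0.5]
finger_gap: 0.0943
grip_force: 0.0
```

Run:
```python
from h import *
rims("w2",[(.45,-.105),(.456,.11),(.6316,.0308)],[.024,.028,.021],[.088,.043,.07])
```

```text
rim [ 0.448 -0.097] score 119.2
rim [0.43   0.1285] score 1.8
rim [0.6316 0.0308] score 90.8
[ 0.4872 -0.1583  0.299 ] 9.25
```

View pics/w2.png

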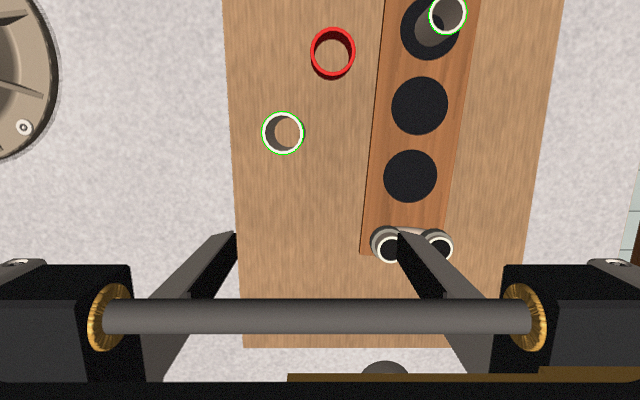

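Short pipe stands centred on its spot (rim at px (447,15)), and the long pipe's rim fits at (282,133). Now the long pipe.

Request:
jog_arm(deltas=[-0.02,0.03,-0.03,0,0,0,-0.019,0.031,-0.03,0,0,0,0,0,-0.03,0,0,0,0,0,-0.05,0,0,0,0,0,-0.05,0,0,0,0,0,-0.03,0,0,0,0,0,-0.019,0,0,0,0,0,0,0,0,0])

```text
clock: 10.25
tcp_pos: [0.4473, -0.0971, 0.0583]
tcp_rot: [-0.001, 0.707, 0.708, -0.001]
wrist_force: [0.5, -0.0, -0.3]
finger_gap: 0.0941
grip_force: 0.0
```

Request:
jog_arm(deltas=[0,0,0,0,0,0,0,0,0,0,0,0,0,0,0,0,0,0,0,0,0,0,0,0,0,0,0,0,0,0,0,0,0,0,0,0,0,0,0,0,0,0], gripper=255, squeeze=15)

```text
clock: 11.12
tcp_pos: [0.4479, -0.0982, 0.0596]
tcp_rot: [0.0, 0.707, 0.707, 0.0]
wrist_force: [-0.2, 0.1, 5.3]
finger_gap: 0.0483
grip_force: 15.0
```

Request:
jog_arm(deltas=[0,0,0.02,0,0,0,0,0,0.04,0,0,0,0.02,-0.008,0.03,0,0,0,0.035,-0.012,0,0,0,0,0.04,-0.014,0,0,0,0,0.04,-0.014,0,0,0,0,0.036,-0.014,0,0,0,0,0,0,0,0,0,0])

```text
clock: 12.12
tcp_pos: [0.6202, -0.1609, 0.1485]
tcp_rot: [-0.0, 0.707, 0.707, -0.0]
wrist_force: [-0.5, -0.5, -0.5]
finger_gap: 0.0482
grip_force: 15.0
```

Request:
jog_arm(deltas=[0,0,-0.02,0,0,0,0,0,-0.03,0,0,0,0,0,-0.015,0,0,0,0,0,-0.007,0,0,0,0,0,0,0,0,0,0,0,0,0,0,0])

```text
clock: 12.88
tcp_pos: [0.6192, -0.1602, 0.0783]
tcp_rot: [0.0, 0.707, 0.707, 0.0]
wrist_force: [0.4, 0.5, -0.1]
finger_gap: 0.0484
grip_force: 15.0
```

Request:
jog_arm(deltas=[0,0,-0.004,0,0,0,0,0,-0.0023,0,0,0,0,0,0,0,0,0])

```text
clock: 13.25
tcp_pos: [0.619, -0.1602, 0.0716]
tcp_rot: [0.0, 0.707, 0.707, 0.0]
wrist_force: [-1.2, 0.6, 5.4]
finger_gap: 0.0485
grip_force: 15.0
```

Request:
jog_arm(deltas=[0,0,0,0,0,0,0,0,0,0,0,0,0,0,0,0,0,0,0,0,0,0,0,0], gripper=0)

```text
clock: 13.75
tcp_pos: [0.6188, -0.1601, 0.0711]
tcp_rot: [-0.0, 0.707, 0.707, -0.0]
wrist_force: [0.9, -0.5, -0.1]
finger_gap: 0.085
grip_force: 0.0
```

Request:
jog_arm(deltas=[0,0,0.02,0,0,0,0,0,0.05,0,0,0,0,0,0.06,0,0,0,-0.02,0.05,0.03,0,0,0,-0.02,0.05,0.03,0,0,0,-0.02,0.05,0.03,0,0,0,-0.03,0.05,0.01,0,0,0,-0.03,0.05,0,0,0,0])

```text
clock: 14.75
tcp_pos: [0.498, 0.0914, 0.3037]
tcp_rot: [0.001, 0.707, 0.707, 0.001]
wrist_force: [0.2, 0.8, 0.2]
finger_gap: 0.0937
grip_force: 0.0
```

Request:
jog_arm(deltas=[0,0,0,0,0,0,0,0,0,0,0,0])

```text
clock: 15.0
tcp_pos: [0.4989, 0.0895, 0.3023]
tcp_rot: [0.0, 0.707, 0.707, 0.001]
wrist_force: [0.6, -1.1, -0.6]
finger_gap: 0.0935
grip_force: 0.0
```

Run:
```python
from h import *
rims("w3",[(.457,.112),(.463,.275),(.6316,.0308)],[.028,.021,.021],[.043,.073,.07])
```

```text
rim [0.451 0.106] score 114.4
rim [0.458 0.274] score 87.5
rim [0.6306 0.0308] score 89.2
[0.4991 0.089  0.302 ] 15.05
```

View pics/w3.png

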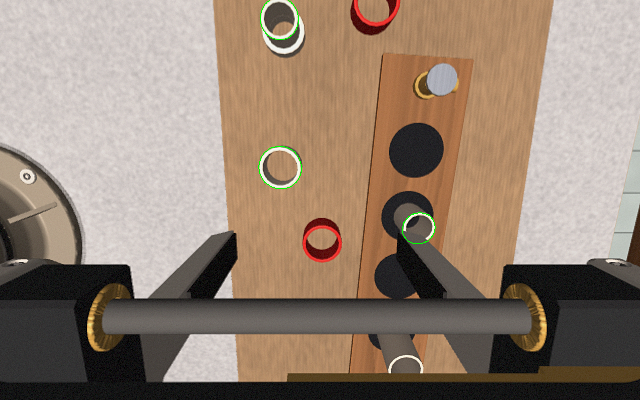

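Coupling's rim fits at px (280,167) and the collar pipe's at (280,19). Short pipe and long pipe are still standing. Now the coupling.

Request:
jog_arm(deltas=[-0.024,0.0085,-0.03,0,0,0,-0.024,0.0085,-0.04,0,0,0,0,0,-0.05,0,0,0,0,0,-0.05,0,0,0,0,0,-0.05,0,0,0,0,0,-0.035,0,0,0,0,0,-0.018,0,0,0,0,0,-0.007,0,0,0])

```text
clock: 16.05
tcp_pos: [0.4508, 0.1057, 0.0202]
tcp_rot: [-0.0, 0.708, 0.706, -0.001]
wrist_force: [0.8, 0.3, 0.2]
finger_gap: 0.094
grip_force: 0.0
```

Request:
jog_arm(deltas=[0,0,0,0,0,0,0,0,0,0,0,0,0,0,0,0,0,0,0,0,0,0,0,0,0,0,0,0,0,0,0,0,0,0,0,0], gripper=255, squeeze=12)

```text
clock: 16.8
tcp_pos: [0.451, 0.107, 0.0215]
tcp_rot: [0.0, 0.707, 0.707, 0.0]
wrist_force: [-1.4, -1.7, 7.6]
finger_gap: 0.0551
grip_force: 11.9
```

Request:
jog_arm(deltas=[0,0,0.02,0,0,0,0,0,0.04,0,0,0,0.027,0.0034,0.02,0,0,0,0.04,0.004,0,0,0,0,0.04,0.004,0,0,0,0,0.04,0.004,0,0,0,0,0.04,0.004,0,0,0,0,0,0,0,0,0,0])

```text
clock: 17.8
tcp_pos: [0.6397, 0.1264, 0.1006]
tcp_rot: [0.0, 0.707, 0.707, 0.0]
wrist_force: [-0.3, -0.4, -1.7]
finger_gap: 0.0549
grip_force: 11.9
```

Request:
jog_arm(deltas=[0,0,-0.02,0,0,0,0,0,-0.025,0,0,0,0,0,-0.014,0,0,0,0,0,-0.005,0,0,0,0,0,0,0,0,0,0,0,0,0,0,0])

```text
clock: 18.55
tcp_pos: [0.6382, 0.1264, 0.0379]
tcp_rot: [0.0, 0.707, 0.707, 0.0]
wrist_force: [1.0, 0.2, 0.3]
finger_gap: 0.0554
grip_force: 11.9
```

Request:
jog_arm(deltas=[0,0,-0.003,0,0,0,0,0,-0.0012,0,0,0,0,0,0,0,0,0])

```text
clock: 18.92
tcp_pos: [0.6379, 0.1263, 0.0335]
tcp_rot: [0.0, 0.707, 0.707, 0.0]
wrist_force: [-2.0, 0.1, 7.4]
finger_gap: 0.0554
grip_force: 11.9
```

Request:
jog_arm(deltas=[0,0,0,0,0,0,0,0,0,0,0,0,0,0,0,0,0,0,0,0,0,0,0,0], gripper=0)

```text
clock: 19.42
tcp_pos: [0.6377, 0.1263, 0.0329]
tcp_rot: [-0.0, 0.707, 0.707, -0.0]
wrist_force: [0.7, 0.2, -0.6]
finger_gap: 0.0913
grip_force: 0.0
```

Request:
jog_arm(deltas=[0,0,0.02,0,0,0,0,0,0.05,0,0,0,0,0,0.06,0,0,0,-0.036,0.028,0.03,0,0,0,-0.036,0.03,0,0,0,0,-0.036,0.03,0,0,0,0,-0.036,0.03,0,0,0,0,-0.036,0.03,0,0,0,0])

```text
clock: 20.42
tcp_pos: [0.4567, 0.2752, 0.1945]
tcp_rot: [0.0, 0.707, 0.707, 0.001]
wrist_force: [1.2, 1.9, 0.3]
finger_gap: 0.0939
grip_force: 0.0
```

Request:
jog_arm(deltas=[0,0,0,0,0,0,0,0,0,0,0,0])

```text
clock: 20.68
tcp_pos: [0.4583, 0.274, 0.1941]
tcp_rot: [0.0, 0.707, 0.707, 0.001]
wrist_force: [0.2, 0.5, -0.2]
finger_gap: 0.0942
grip_force: 0.0
```

Request:
jog_arm(deltas=[0,0,-0.04,0,0,0,0,0,-0.05,0,0,0,0,0,-0.03,0,0,0,0,0,-0.016,0,0,0,0,0,-0.005,0,0,0,0,0,0,0,0,0])

```text
clock: 21.42
tcp_pos: [0.4584, 0.2743, 0.0527]
tcp_rot: [0.0, 0.707, 0.707, 0.0]
wrist_force: [-0.0, -0.3, 0.6]
finger_gap: 0.0944
grip_force: 0.0
```

Request:
jog_arm(deltas=[0,0,0,0,0,0,0,0,0,0,0,0,0,0,0,0,0,0,0,0,0,0,0,0,0,0,0,0,0,0,0,0,0,0,0,0,0,0,0,0,0,0,0,0,0,0,0,0], gripper=255, squeeze=14)

```text
clock: 22.42
tcp_pos: [0.4577, 0.2743, 0.0519]
tcp_rot: [-0.0, 0.707, 0.707, -0.0]
wrist_force: [0.2, -0.3, -0.6]
finger_gap: 0.0414
grip_force: 14.0
```

Request:
jog_arm(deltas=[0,0,0.02,0,0,0,0,0,0.05,0,0,0,0,0,0.05,0,0,0,0,0,0.02,0,0,0,0.009,-0.018,0,0,0,0])

```text
clock: 23.05
tcp_pos: [0.4671, 0.2577, 0.1939]
tcp_rot: [0.0, 0.706, 0.708, 0.002]
wrist_force: [-0.3, 0.5, -1.4]
finger_gap: 0.0413
grip_force: 14.0
```

Request:
jog_arm(deltas=[0.02,-0.04,0,0,0,0,0.02,-0.04,0,0,0,0,0.02,-0.04,0,0,0,0,0.02,-0.04,0,0,0,0,0.02,-0.04,0,0,0,0,0.02,-0.04,0,0,0,0,0.02,-0.04,0,0,0,0,0.018,-0.04,0,0,0,0])

```text
clock: 24.05
tcp_pos: [0.6252, -0.065, 0.1918]
tcp_rot: [-0.0, 0.707, 0.707, -0.0]
wrist_force: [0.0, -0.2, -1.3]
finger_gap: 0.0417
grip_force: 14.0
```

Request:
jog_arm(deltas=[0,0,0,0,0,0,0,0,0,0,0,0])

```text
clock: 24.3
tcp_pos: [0.6245, -0.0632, 0.1916]
tcp_rot: [-0.0, 0.707, 0.707, -0.0]
wrist_force: [-1.1, 0.0, -1.7]
finger_gap: 0.0413
grip_force: 14.0
```

Request:
jog_arm(deltas=[0,-0.0005,-0.03,0,0,0,0,0,-0.04,0,0,0,0,0,-0.03,0,0,0,0,0,-0.015,0,0,0,0,0,-0.007,0,0,0,0,0,-0.004,0,0,0,0,0,0,0,0,0,0,0,0,0,0,0])

```text
clock: 25.3
tcp_pos: [0.6252, -0.0643, 0.0667]
tcp_rot: [0.0, 0.707, 0.707, 0.0]
wrist_force: [1.1, -0.5, -0.9]
finger_gap: 0.042
grip_force: 14.0
```

Request:
jog_arm(deltas=[0,0,-0.0025,0,0,0,0,0,0,0,0,0])

```text
clock: 25.55
tcp_pos: [0.6251, -0.0642, 0.0638]
tcp_rot: [0.0, 0.707, 0.707, 0.0]
wrist_force: [-0.6, -0.3, 3.5]
finger_gap: 0.0418
grip_force: 14.0
```

Request:
jog_arm(deltas=[0,0,0,0,0,0,0,0,0,0,0,0,0,0,0,0,0,0,0,0,0,0,0,0], gripper=0)

```text
clock: 26.05
tcp_pos: [0.6247, -0.0642, 0.0634]
tcp_rot: [-0.0, 0.707, 0.707, -0.0]
wrist_force: [0.2, -0.4, -0.2]
finger_gap: 0.0781
grip_force: 0.0
```

Request:
jog_arm(deltas=[0,0,0.02,0,0,0,0,0,0.05,0,0,0,0,0,0.06,0,0,0,0,-0.02,0.05,0,0,0,0,-0.04,0.04,0,0,0,0,-0.04,0.04,0,0,0,0,-0.04,0.02,0,0,0,0,-0.04,0,0,0,0])

```text
clock: 27.05
tcp_pos: [0.625, -0.2457, 0.3473]
tcp_rot: [0.002, 0.707, 0.707, 0.001]
wrist_force: [0.5, 0.6, -0.4]
finger_gap: 0.094
grip_force: 0.0
```

Request:
jog_arm(deltas=[0,0,0,0,0,0,0,0,0,0,0,0])

```text
clock: 27.3
tcp_pos: [0.6247, -0.2436, 0.3443]
tcp_rot: [0.0, 0.707, 0.707, 0.0]
wrist_force: [-0.0, 0.5, -0.0]
finger_gap: 0.0939
grip_force: 0.0
```

Run:
```python
from h import *
rims("w4",[(.6187,-.1589),(.6251,-.064),(.6316,.0308),(.6378,.1254)],[.024,.021,.021,.028],[.1,.085,.07,.055])
```

```text
rim [ 0.6182 -0.1594] score 120.0
rim [ 0.6251 -0.0635] score 103.2
rim [6.521e-01 3.000e-04] score 5.3
rim [0.6593 0.1499] score 2.7
[ 0.6248 -0.2431  0.3441] 27.35
```

View pics/w4.png

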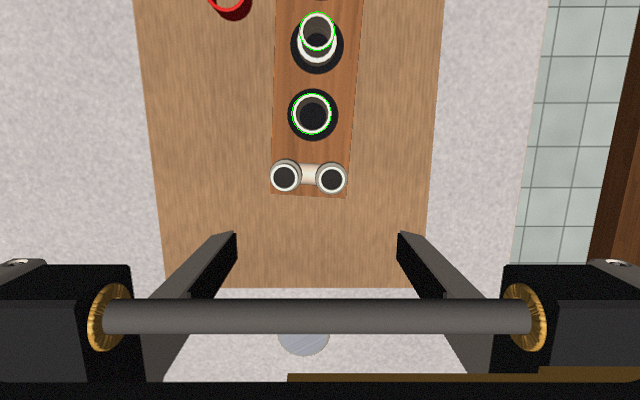

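Long pipe (px (311,113)) and collar pipe (317,31) sit centred on the two trap-side spots. I'll check all four with the scene camera.

Run:
```python
from h import *
im=eyes.read_camera("scene")[120:320,120:500]
cv2.imwrite("pics/f.png",cv2.resize(im,None,fx=2.1,fy=2.1,interpolation=cv2.INTER_CUBIC))
```

```text
(no output)
```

View pics/f.png

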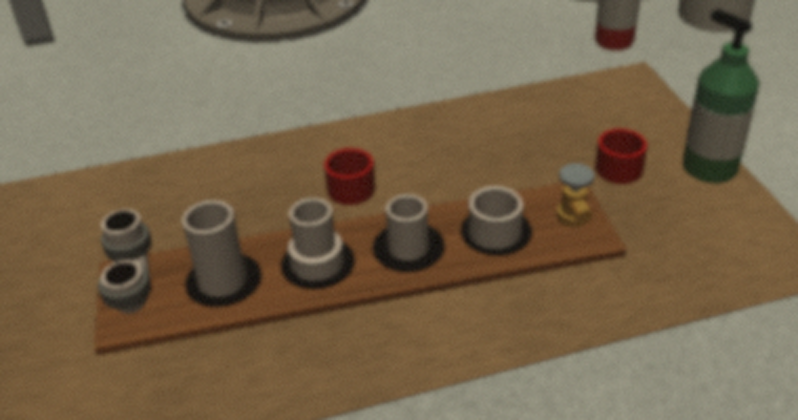

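All four stand centred, in height order from the trap (crop px (222,270), (317,260), (408,240), (496,228)). The soap bottle is untouched.

```bash
python3 -c "
from plant import bot
print(bot.job_done())"
```

```text
the job is handed in; nothing more can be done
None
```

I handed the job in at about 27 s: the long pipe, collar pipe, short pipe and coupling stand upright and centred on their spots in that order from the trap to the valve, and the soap bottle was not touched; the hand-in gave no verdict.

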